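Point out the missing bolt, its replacement and its spanner

ROBOT

A 6-joint arm with a two-finger parallel gripper is mounted at the origin on a cart in front of the work surface, level with it; the furniture and walls round the work are solid. World frame = base frame: x ahead of the robot, y to its left, z up, the work surface at z = 0. Lengths are in mm, angles in rad, forces in N, time in s.
With the tool pointing down it reaches from about 425 to 950 mm from the base axis. Payload 14.7 kg.
Tool frame: the origin (TCP) lies between the finger pads, 19 mm behind the fingertips; this is the grasp point; z points along the fingers, y is the line along which they close (so a half turn about z gives the same grasp; the last joint's range is limited). The gripper opens to 85 mm and grips with 20 to 120 N. Pads are 22 mm wide; open, the fingers measure 114 mm over their backs; the gripper's body (76 mm by 85 mm) begins 54 mm behind the grasp point. The pads swing forward as they close: fully open they stand 13 mm farther back than shut.
Start: joints at [-1.351, 0.48, 1.596, -0, 1.065, -0.047], TCP at [171.387, -626.992, 249.997] pointing down, gripper open.
Joint ranges: [-2.75, 2.75], [-0.82, 2.05], [0.23, 2.67], [-1.56, 4.7], [0.09, 2.69], [-2.92, 2.92]. Speed limits (rad/s): [1.89, 1.89, 2.39, 3.01, 3.01, 3.01].

INTERFACE

Orientations are given as a unit quaternion [x, y, z, w].
In Python, from plant import state, viewer, job gives the robot as it stands.
- The arm moves only by the tool move_arm, never from a script. Its argument "rows" is a list that holds one entry, the list of rows, each a list of 7 numbers: the shift along the world's x, y, z in units of 30 mm (1.0 is 30 mm), then the turn, a rotation vector about the world's x, y, z in units of 5 degrees (1.0 is 5 degrees), then the closure, from 0 (fully open) to 1 (shut). A call has 1 to 5 rows; each row shifts and turns the commanded pose from where the row before left it; what a row does not reach is not made up. A row lasts 1/8 s, in which the tool goes at most 62.5 mm and 10.7 degrees, less where a joint would pass 70% of its speed; a pose out of reach is approached as far as the arm can. A call is refused whole if a number of a shift passes 1 or a number of a turn 1, either way. A call with a gripper value outside its range is refused whole. The fingers move at their own pace and stop on an object; "force" is the grip in N (left out, the last holds). Time passes only in rows, so rows that do not move let the fingers close. It gives the time, the measured TCP pose, the force, the opening and the grip force at its end, in the units of the state.
- state(): the state, without advancing time (a new reading comes with each control period).
- viewer.grab_frame(name): name is "scene" or "top" or "wrist"; returns the picture (400x640x3 uint8, red, green, blue); there is no depth.
- viewer.get_calibration(name): a dict with "fx", "fy", "cx", "cy" (pixels), "R" (3x3) and "t" (3): a world point X has camera coordinates R X + t; the wrist camera has in their place "tool_from_camera" (4x4, takes a point from camera to tool coordinates, whose origin is the TCP and whose axes are the flange's). Camera axes: x right, y down, z forward; pixel columns grow to the right and rows downward; lengths in mm; the calibration is good to about 2 mm. A picture is of the moment at which its call begins: read the wrist's pose just before it. get_calibration takes no time and is no camera call.
- job.hand_in(): hands the job in; it is judged then, once.
Trained networks look in the newest picture that a camera, given by its name, has taken for a name from the list of things; names that differ only in an ending like _2 or _b are one class to them, and where a whole thing is asked for, a point or a joint stands for the part that bears it (a point fixed in the world has none). Each returns a list of dicts, best first, with "conf" (0 to 1); they miss things now and then, are a little off and sometimes report something else, mostly with a low value. They report only what shows in the picture. A call takes as long as a camera call.
- viewer.recognise(target, camera): "location" ([x, y, z] in mm, in world coordinates, good to about 4 mm: the middle of the surface that is visible of it).
- viewer.pinpoint(target, camera): "location" ([x, y, z] in mm, in world coordinates, good to about 4 mm: a listed point, or the origin of a listed thing).
The state is a dict: "time_s": time; "joint_positions": joint angles; "qvel": joint speeds; "effort": joint torques, N m; "eef_pos": TCP position; "ee_rot": TCP orientation; "wrist_force": force on the tool from outside, world axes, zero at the start; "moment": the same for the moment, N m; "grip_width": opening from 0.0 (shut) to 1.0 (fully open); "finger_force": force on a finger pad.
Only numpy, scipy, OpenCV 4.12 (cv2) and the standard library are available. Lean on these libraries where they do the work, as an engineer would, in place of code of your own. Each camera call takes 0.05 s, during which the arm holds its last target. There are 200 camera calls.

TASK

Show your workmate how to finish the metal cover: from above, point with the fingertips first at the bolt hole that has no bolt in it, then at the shorter of the two loose bolts standing on their heads, then at the longer of the two spanners lying beyond the bolts to the right of the cover, and finish there, still pointing at the spanner. Hold the fingertips still two to four centimetres above each thing for about two seconds. Touch and move nothing, lift well clear (10 cm or more) on the way from one to the next, and point at none of the fitted bolts, the taller loose bolt or the shorter spanner.

Things in the scene. Friction and masses are not known exactly. Their poses are not given: they have to be found in the camera images.
- cover: Flat grey metal cover plate lying fixed on the bench, 165 x 135 x 12 mm (x, y, z), with a round boss (72 mm across, top 24 mm above the bench) in its middle. Origin under its centre, z up. Near its corners, at x = +-62, y = +-47 mm, are four 13 mm bolt holes, each with a steel washer 26 mm across and 2 mm thick; three hold fitted bolts, one is empty.
- hole_mouth (a point): Centre of the empty bolt hole at the top of its washer, 14 mm above the bench. It may be at any of the cover's four corners. z up.
- short_bolt: The shorter loose steel hex bolt, standing upright on its head, 40 mm tall; head 19 mm across flats and 9 mm high, thread 12 mm thick. Loose and easily knocked over. Origin under its head, z up.
- short_bolt_top (a point): Top end of the shorter loose bolt's thread, 40 mm above the bench, on its axis; z up.
- long_bolt: The taller loose steel hex bolt, standing upright on its head, 80 mm tall, otherwise like the shorter one. Not to be pointed at. Origin under its head, z up.
- long_spanner: The longer steel combination spanner, loose and lying flat: 35 x 201 x 8 mm (x, y, z). Origin at the underside, at the middle of its length and width; its y axis runs along the spanner. Pointing anywhere along it counts.
- short_spanner: The shorter combination spanner, lying flat: 27 x 167 x 6 mm (x, y, z), origin and axes like the longer one. Not to be pointed at.
- fitted_bolt_1: A bolt fitted in the cover, only its hex head (19 mm across flats) on its washer showing, its top 23 mm above the bench. Fixed. Origin on the cover's top face (12 mm above the bench) on the bolt's axis, z up. Not to be pointed at.
- fitted_bolt_2: A bolt fitted in the cover, only its hex head (19 mm across flats) on its washer showing, its top 23 mm above the bench. Fixed. Origin on the cover's top face (12 mm above the bench) on the bolt's axis, z up. Not to be pointed at.
- fitted_bolt_3: A bolt fitted in the cover, only its hex head (19 mm across flats) on its washer showing, its top 23 mm above the bench. Fixed. Origin on the cover's top face (12 mm above the bench) on the bolt's axis, z up. Not to be pointed at.

How it is judged:
By the outcome, as a careful person would: the job done as asked, in the order asked, and still so for the second after the job is handed in, with the robot touching nothing.
It also fails if it takes over 58 s, if anything falls off the work surface, if the arm or the gripper's body presses on something with over 40 N, if the wrist force passes 120 N, or if a joint passes its speed limit or range.

## Working session

There is one attempt and no reset: what is moved stays moved. The work goes in short steps, Python scripts to look and compute and a tool call to move; the robot and the scene stay as the last step left them, time stands still between calls to the robot, and variables do not carry over. Pictures are saved under pics/ and viewed, at most 10 in all, crops included, and the job is handed in when it is done.

Besides the shell and the picture viewer there is one more tool, called after ">>>" as name(argument=value, ...), one argument or row to a line, values as JSON. move_arm: Moves the arm, as the interface text tells. Its arguments: {"type":"object","properties":{"rows":{"type":"array","items":{"type":"array","items":{"type":"array","items":{"type":"number"}}}},"force":{"type":"number"}},"required":["rows"]}

```bash
mkdir -p pics; cat > look.py <<'E'
from plant import state, viewer, job
import cv2
for c in ("scene","top"):
    cv2.imwrite(f"pics/{c}0.png", viewer.grab_frame(c)[:,:,::-1])
for c in ("top","scene"):
    for n in ("cover","hole_mouth","short_bolt","short_bolt_top","long_bolt","long_spanner","short_spanner","fitted_bolt_1"):
        print(c,n,[([round(float(v)) for v in d["location"]],round(float(d["conf"]),2)) for d in viewer.pinpoint(n,c)][:5])
s=state(); print(s["time_s"],s["eef_pos"],s["ee_rot"],s["grip_width"])
E
python3 look.py
```

```text
top cover [([581, 157, -2], 0.68)]
top hole_mouth [([539, 222, 14], 0.63)]
top short_bolt [([464, -298, 0], 0.47), ([483, -131, -1], 0.38)]
top short_bolt_top [([480, -128, 43], 0.55)]
top long_bolt [([624, -75, -4], 0.39), ([614, 89, 12], 0.21)]
top long_spanner [([606, -322, 1], 0.88)]
top short_spanner [([463, -296, 0], 0.84), ([623, -77, -2], 0.56)]
top fitted_bolt_1 [([615, 87, 14], 0.66), ([658, 175, 14], 0.66), ([503, 140, 11], 0.45)]
scene cover [([579, 157, 0], 0.82)]
scene hole_mouth [([541, 223, 16], 0.41)]
scene short_bolt [([475, -133, -1], 0.53)]
scene short_bolt_top [([482, -129, 39], 0.55)]
scene long_bolt [([624, -76, 1], 0.63)]
scene long_spanner [([608, -326, -3], 0.59)]
scene short_spanner [([466, -298, -3], 0.48)]
scene fitted_bolt_1 [([624, 93, 11], 0.53), ([653, 176, 11], 0.51), ([504, 141, 8], 0.45)]
0.9 [ 171.38286189 -626.99943054  250.00798951] [ 9.91116359e-01  1.32997604e-01 -2.62723615e-06  1.13450849e-05] 0.9970307096561328
```

View pics/top0.png

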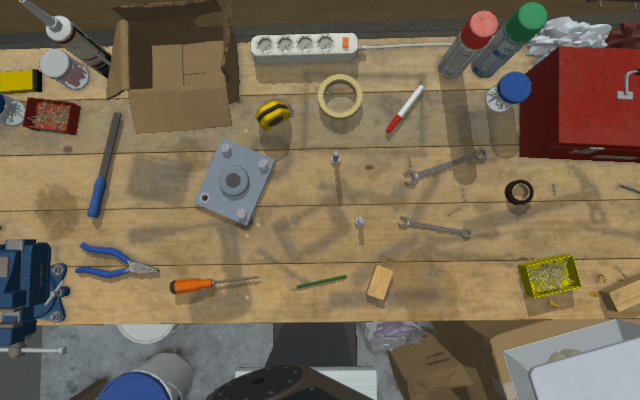

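View pics/scene0.png

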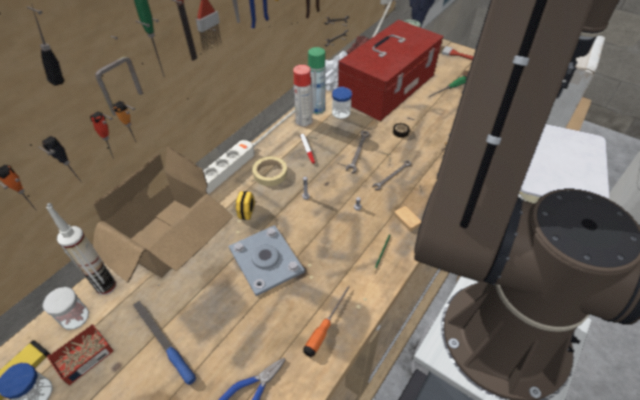

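```bash
cat > h.py <<'E'
from plant import state, viewer, job
import numpy as np
def proj(c,X):
    k=viewer.get_calibration(c); p=np.array(k["R"])@np.array(X,float)+np.array(k["t"]).ravel()
    return [round(float(k["fx"]*p[0]/p[2]+k["cx"]),1),round(float(k["fy"]*p[1]/p[2]+k["cy"]),1)]
def tri(uv):
    A=[];b=[]
    for c,(u,v) in uv.items():
        k=viewer.get_calibration(c);R=np.array(k["R"]);t=np.array(k["t"]).ravel()
        for q,f,cc,i in((u,k["fx"],k["cx"],0),(v,k["fy"],k["cy"],1)):
            m=(q-cc)/f; A.append(R[i]-m*R[2]); b.append(m*t[2]-t[i])
    return np.linalg.lstsq(np.array(A),np.array(b),rcond=None)[0].round(1)
E
python3 - <<'E'
from h import *
for n,X in dict(hole=(540,222,14),short=(481,-129,40),long=(624,-76,80),ls=(607,-323,5),ss=(465,-297,5),f1=(618,90,23),f2=(656,175,23),f3=(503,141,23)).items():
    print(n,proj("top",X),proj("scene",X))
E
```

```text
hole [206.1, 197.8] [259.6, 282.9]
short [361.1, 220.8] [357.5, 198.7]
long [336.2, 153.4] [304.4, 178.4]
ls [443.1, 164.9] [356.0, 151.4]
ss [434.2, 227.1] [391.1, 174.7]
f1 [262.6, 162.4] [269.3, 230.9]
f2 [225.6, 146.7] [236.9, 245.5]
f3 [240.4, 213.2] [291.7, 265.5]
```

The two views agree with the networks and the given sizes:
- **Empty hole:** the dark one at top (205,198), about (540,223,14).
- **Short bolt:** top (360,221), about (481,-129,40). The tall bolt is at (336,157).
- **Spanners:** the long one runs (411,177) to (481,155) and the short one (405,222) to (467,235).

I'll move now, with the fingers shut.

>>> move_arm(
  rows=[
    [[1,1,0,0,0,0,1],[1,1,0,0,0,0,1],[1,1,0,0,0,0,1],[1,1,0,0,0,0,1],[1,1,0,0,0,0,1]],
  ],
)

```text
time_s: 1.52
eef_pos: [322.3, -476.0, 250.1]
ee_rot: [0.991, 0.133, 0.0, 0.0]
wrist_force: [-0.0, -0.5, -0.0]
grip_width: -0.001
finger_force: 0.0
```

>>> move_arm(
  rows=[
    [[1,1,0,0,0,0,1],[1,1,0,0,0,0,1],[1,1,0,0,0,0,1],[1,1,0,0,0,0,1],[1,1,0,0,0,0,1]],
  ],
)

```text
time_s: 2.15
eef_pos: [472.3, -326.0, 250.1]
ee_rot: [0.991, 0.133, 0.0, 0.0]
wrist_force: [-0.0, -0.4, 0.0]
grip_width: 0.001
finger_force: 0.0
```

>>> move_arm(
  rows=[
    [[1,1,0,0,0,0,1],[1,1,0,0,0,0,1],[0.3,1,0,0,0,0,1],[0,1,0,0,0,0,1],[0,1,0,0,0,0,1]],
  ],
)

```text
time_s: 2.78
eef_pos: [540.5, -176.0, 250.0]
ee_rot: [0.991, 0.133, 0.0, -0.0]
wrist_force: [-0.5, 0.2, -0.1]
grip_width: 0.005
finger_force: 0.0
```

>>> move_arm(
  rows=[
    [[0,1,0,0,0,0,1],[0,1,0,0,0,0,1],[0,1,0,0,0,0,1],[0,1,0,0,0,0,1],[0,1,0,0,0,0,1]],
  ],
)

```text
time_s: 3.4
eef_pos: [540.4, -26.0, 250.1]
ee_rot: [0.991, 0.133, 0.0, 0.0]
wrist_force: [0.3, 0.6, 0.7]
grip_width: -0.002
finger_force: 0.0
```

>>> move_arm(
  rows=[
    [[0,1,0,0,0,0,1],[0,1,0,0,0,0,1],[0,1,0,0,0,0,1],[0,1,0,0,0,0,1],[0,1,0,0,0,0,1]],
  ],
)

```text
time_s: 4.03
eef_pos: [540.4, 124.0, 250.1]
ee_rot: [0.991, 0.133, 0.0, -0.0]
wrist_force: [0.3, 0.5, -0.3]
grip_width: -0.002
finger_force: 0.0
```

>>> move_arm(
  rows=[
    [[0,1,0,0,0,0,1],[0,1,0,0,0,0,1],[0,1,0,0,0,0,1],[0,0.3,0,0,0,0,1],[0,0,0,0,0,0,1]],
  ],
)

```text
time_s: 4.65
eef_pos: [540.3, 222.0, 249.9]
ee_rot: [0.991, 0.133, -0.0, 0.0]
wrist_force: [-0.3, 0.0, -1.1]
grip_width: 0.004
finger_force: 0.0
```

```bash
cat >> h.py <<'E'
import cv2
from scipy.spatial.transform import Rotation as Ro
def wproj(X,s):
    k=viewer.get_calibration("wrist");T=np.eye(4);T[:3,:3]=Ro.from_quat(s["ee_rot"]).as_matrix();T[:3,3]=s["eef_pos"]
    p=np.linalg.inv(T@np.array(k["tool_from_camera"]))@np.append(X,1.)
    return [round(float(k["fx"]*p[0]/p[2]+k["cx"]),1),round(float(k["fy"]*p[1]/p[2]+k["cy"]),1)]
def wlook(name,targets,X):
    s=state();im=viewer.grab_frame("wrist")[:,:,::-1].copy()
    uv=wproj(X,s);cv2.drawMarker(im,tuple(int(round(a)) for a in uv),(0,0,255),0,16,1)
    cv2.imwrite(f"pics/{name}.png",im)
    print(s["time_s"],np.round(s["eef_pos"],1),"proj",uv)
    for n in targets: print(n,[(np.round(d["location"],1).tolist(),round(float(d["conf"]),2)) for d in viewer.pinpoint(n,"wrist")][:4])
E
python3 -c '
from h import *
wlook("w1",["hole_mouth","cover","fitted_bolt_1"],[540,222.5,14])'
```

```text
4.65 [540.3 222.  249.9] proj [310.4, 171.8]
hole_mouth [([543.1, 226.3, 13.6], 0.58)]
cover [([576.8, 156.7, -1.8], 0.91)]
fitted_bolt_1 [([619.7, 92.0, 14.0], 0.82), ([503.0, 139.9, 7.5], 0.81)]
```

View pics/w1.png

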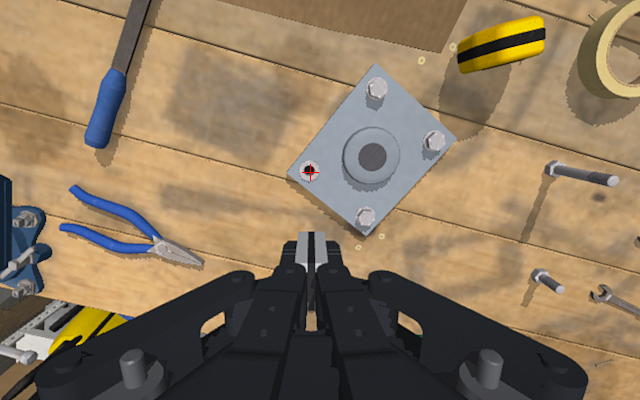

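The wrist view shows the empty hole at (310,172), right under the marker. I'll descend 187 mm and hold.

>>> move_arm(
  rows=[
    [[0,0,-1,0,0,0,1],[0,0,-1,0,0,0,1],[0,0,-1,0,0,0,1],[0,0,-0.9,0,0,0,1],[0,0,-0.8,0,0,0,1]],
  ],
)

```text
time_s: 5.48
eef_pos: [540.4, 221.2, 108.1]
ee_rot: [0.991, 0.133, -0.0, 0.0]
wrist_force: [0.4, 0.3, -0.4]
grip_width: 0.003
finger_force: 0.0
```

>>> move_arm(
  rows=[
    [[0,0,-0.7,0,0,0,1],[0,0,-0.5,0,0,0,1],[0,0,-0.3,0,0,0,1],[0,0,0,0,0,0,1],[0,0,0,0,0,0,1]],
  ],
)

```text
time_s: 6.1
eef_pos: [540.8, 222.1, 64.6]
ee_rot: [0.991, 0.133, 0.0, -0.0]
wrist_force: [-0.7, 0.1, -0.1]
grip_width: -0.002
finger_force: 0.0
```

```bash
python3 -c '
from h import *
wlook("w2",[],[540,222.5,14])'
```

```text
6.1 [540.8 222.1  64.6] proj [309.8, 225.6]
```

View pics/w2.png

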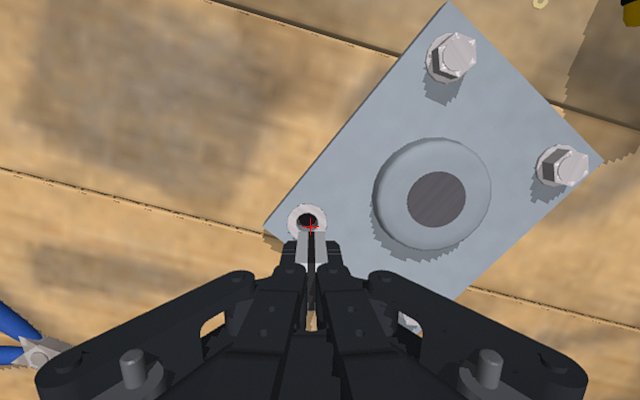

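The hole's centre is at (307,221) and the marker at (310,226), about 3 mm apart. I'll nudge 3 mm, hold two seconds, then lift.

>>> move_arm(
  rows=[
    [[0.1,0.05,0,0,0,0,1],[0,0,0,0,0,0,1],[0,0,0,0,0,0,1],[0,0,0,0,0,0,1],[0,0,0,0,0,0,1]],
  ],
)

```text
time_s: 6.78
eef_pos: [543.4, 223.5, 64.0]
ee_rot: [0.991, 0.133, -0.0, 0.0]
wrist_force: [-0.6, 0.5, -0.4]
grip_width: -0.003
finger_force: 0.0
```

>>> move_arm(
  rows=[
    [[0,0,0,0,0,0,1],[0,0,0,0,0,0,1],[0,0,0,0,0,0,1],[0,0,0,0,0,0,1],[0,0,0,0,0,0,1]],
  ],
)

```text
time_s: 7.4
eef_pos: [543.4, 223.5, 64.0]
ee_rot: [0.991, 0.133, 0.0, -0.0]
wrist_force: [1.0, -0.8, -0.1]
grip_width: 0.001
finger_force: 0.0
```

>>> move_arm(
  rows=[
    [[0,0,0,0,0,0,1],[0,0,0,0,0,0,1],[0,0,0,0,0,0,1],[0,0,0,0,0,0,1],[0,0,0,0,0,0,1]],
  ],
)

```text
time_s: 8.02
eef_pos: [543.4, 223.5, 64.0]
ee_rot: [0.991, 0.133, 0.0, -0.0]
wrist_force: [-0.1, 0.1, -0.0]
grip_width: -0.001
finger_force: 0.0
```

>>> move_arm(
  rows=[
    [[0,0,0,0,0,0,1],[0,0,0,0,0,0,1],[0,0,0,0,0,0,1],[0,0,0.5,0,0,0,1],[0,0,1,0,0,0,1]],
  ],
)

```text
time_s: 8.65
eef_pos: [542.8, 223.3, 109.4]
ee_rot: [0.991, 0.133, -0.001, 0.0]
wrist_force: [1.1, -0.0, 0.1]
grip_width: 0.002
finger_force: 0.0
```

>>> move_arm(
  rows=[
    [[0,0,1,0,0,0,1],[0,0,1,0,0,0,1],[0,0,1,0,0,0,1],[0,0,1,0,0,0,1],[0,0,1,0,0,0,1]],
  ],
)

```text
time_s: 9.28
eef_pos: [543.2, 223.4, 261.2]
ee_rot: [0.991, 0.133, 0.0, -0.0]
wrist_force: [0.8, 0.0, 0.5]
grip_width: 0.001
finger_force: 0.0
```

>>> move_arm(
  rows=[
    [[-0.2,-1,0,0,0,0,1],[-0.2,-1,0,0,0,0,1],[-0.2,-1,0,0,0,0,1],[-0.2,-1,0,0,0,0,1],[-0.2,-1,0,0,0,0,1]],
  ],
)

```text
time_s: 9.9
eef_pos: [513.0, 72.6, 260.1]
ee_rot: [0.991, 0.133, 0.0, 0.0]
wrist_force: [-0.2, -0.2, 0.3]
grip_width: -0.0
finger_force: 0.0
```

>>> move_arm(
  rows=[
    [[-0.2,-1,0,0,0,0,1],[-0.2,-1,0,0,0,0,1],[-0.2,-1,0,0,0,0,1],[-0.2,-1,0,0,0,0,1],[-0.2,-1,0,0,0,0,1]],
  ],
)

```text
time_s: 10.52
eef_pos: [483.1, -77.4, 260.1]
ee_rot: [0.991, 0.133, 0.001, 0.0]
wrist_force: [0.1, 0.3, -0.8]
grip_width: -0.0
finger_force: 0.0
```

>>> move_arm(
  rows=[
    [[-0.1,-1,0,0,0,0,1],[0,-0.7,0,0,0,0,1],[0,0,0,0,0,0,1],[0,0,0,0,0,0,1]],
  ],
)

```text
time_s: 11.02
eef_pos: [480.3, -127.0, 259.5]
ee_rot: [0.991, 0.133, 0.0, -0.0]
wrist_force: [-0.3, -0.4, -0.7]
grip_width: -0.002
finger_force: 0.0
```

```bash
python3 -c '
from h import *
wlook("w3",["short_bolt_top","long_bolt","long_spanner","short_spanner"],[481,-129,40])'
```

```text
11.025 [ 480.3 -127.   259.5] proj [312.6, 174.2]
short_bolt_top [([483.6, -129.2, 35.9], 0.68)]
long_bolt [([625.1, -75.6, -0.6], 0.91)]
long_spanner [([604.8, -329.4, 5.2], 0.78)]
short_spanner []
```

View pics/w3.png

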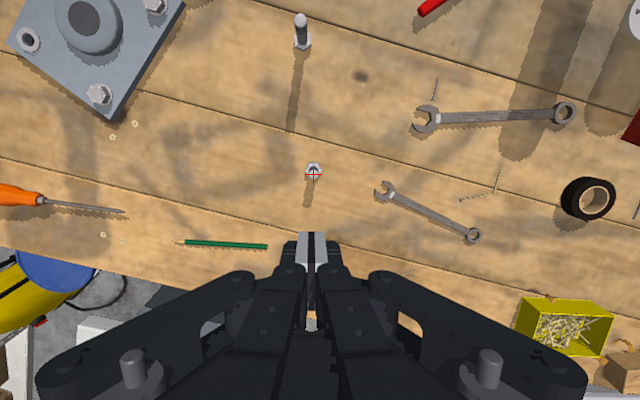

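The marker (313,174) is on the short bolt, and the tall one (302,30) is well clear. I'll descend to 32 mm above its top.

>>> move_arm(
  rows=[
    [[0,-0.1,-1,0,0,0,1],[0.1,0,-1,0,0,0,1],[0,0,-0.9,0,0,0,1],[0,0,-0.8,0,0,0,1],[0,0,-0.7,0,0,0,1]],
  ],
)

```text
time_s: 11.9
eef_pos: [483.3, -130.1, 126.1]
ee_rot: [0.991, 0.133, -0.0, -0.0]
wrist_force: [-0.6, -0.8, 0.1]
grip_width: -0.001
finger_force: 0.0
```

>>> move_arm(
  rows=[
    [[0,0,-0.5,0,0,0,1],[0,0,-0.4,0,0,0,1],[0,0,-0.3,0,0,0,1],[0,0,0,0,0,0,1],[0,0,0,0,0,0,1]],
  ],
)

```text
time_s: 12.52
eef_pos: [483.6, -130.6, 91.4]
ee_rot: [0.991, 0.133, 0.0, 0.0]
wrist_force: [0.8, -0.1, 0.3]
grip_width: -0.003
finger_force: 0.0
```

```bash
python3 -c '
from h import *
wlook("w4",[],[482,-129,40])'
```

```text
12.525 [ 483.6 -130.6   91.4] proj [307.6, 225.9]
```

View pics/w4.png

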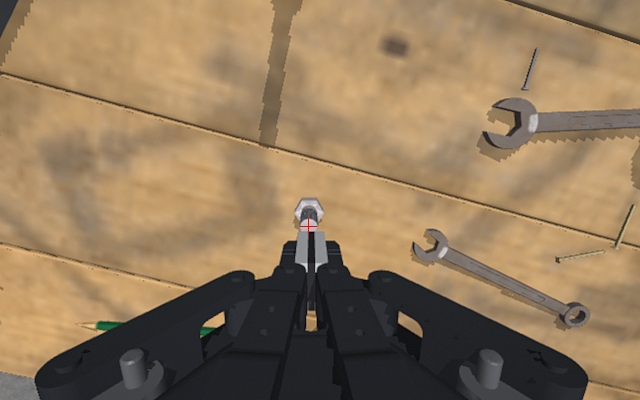

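The thread end is at about (308,226), under the marker, so the aim is within about 2 mm. Hold, then lift.

>>> move_arm(
  rows=[
    [[0,0.05,0,0,0,0,1],[0,0,0,0,0,0,1],[0,0,0,0,0,0,1],[0,0,0,0,0,0,1],[0,0,0,0,0,0,1]],
  ],
)

```text
time_s: 13.2
eef_pos: [483.4, -129.0, 91.0]
ee_rot: [0.991, 0.133, 0.0, -0.0]
wrist_force: [-0.0, -0.4, 0.4]
grip_width: -0.003
finger_force: 0.0
```

>>> move_arm(
  rows=[
    [[0,0,0,0,0,0,1],[0,0,0,0,0,0,1],[0,0,0,0,0,0,1],[0,0,0,0,0,0,1],[0,0,0,0,0,0,1]],
  ],
)

```text
time_s: 13.82
eef_pos: [483.4, -129.0, 91.0]
ee_rot: [0.991, 0.133, -0.0, 0.0]
wrist_force: [0.8, -0.1, -0.4]
grip_width: -0.002
finger_force: 0.0
```

>>> move_arm(
  rows=[
    [[0,0,0,0,0,0,1],[0,0,0,0,0,0,1],[0,0,0,0,0,0,1],[0,0,0,0,0,0,1],[0,0,0,0,0,0,1]],
  ],
)

```text
time_s: 14.45
eef_pos: [483.4, -129.0, 91.0]
ee_rot: [0.991, 0.133, -0.0, -0.0]
wrist_force: [-0.1, 0.2, 0.2]
grip_width: 0.002
finger_force: 0.0
```

>>> move_arm(
  rows=[
    [[0,0,0,0,0,0,1],[0,0,0,0,0,0,1],[0,0,0,0,0,0,1],[0,0,0.5,0,0,0,1],[0,0,1,0,0,0,1]],
  ],
)

```text
time_s: 15.08
eef_pos: [482.8, -128.8, 136.5]
ee_rot: [0.991, 0.133, -0.001, -0.0]
wrist_force: [0.4, -0.4, 0.7]
grip_width: 0.003
finger_force: 0.0
```

>>> move_arm(
  rows=[
    [[0,0,1,0,0,0,1],[0,0,1,0,0,0,1],[0,0,1,0,0,0,1],[0,0,1,0,0,0,1],[0,0,0.5,0,0,0,1]],
  ],
)

```text
time_s: 15.7
eef_pos: [483.8, -129.1, 273.3]
ee_rot: [0.991, 0.133, 0.001, 0.001]
wrist_force: [0.1, 0.3, 0.5]
grip_width: -0.001
finger_force: 0.0
```

>>> move_arm(
  rows=[
    [[1,-1,0,0,0,0,1],[1,-1,0,0,0,0,1],[1,-1,0,0,0,0,1],[1,-1,0,0,0,0,1],[0,-1,0,0,0,0,1]],
  ],
)

```text
time_s: 16.32
eef_pos: [604.8, -279.8, 270.4]
ee_rot: [0.991, 0.133, -0.0, -0.0]
wrist_force: [-0.4, 0.6, 0.2]
grip_width: -0.002
finger_force: 0.0
```

>>> move_arm(
  rows=[
    [[0,-1,0,0,0,0,1],[0,-0.5,0,0,0,0,1],[0,0,0,0,0,0,1],[0,0,0,0,0,0,1]],
  ],
)

```text
time_s: 16.82
eef_pos: [603.3, -323.0, 271.0]
ee_rot: [0.991, 0.133, -0.0, -0.0]
wrist_force: [0.6, 0.5, -0.2]
grip_width: 0.002
finger_force: 0.0
```

```bash
python3 -c '
from h import *
wlook("w5",["long_spanner","short_spanner"],[606,-326,8])'
```

```text
16.825 [ 603.3 -323.   271. ] proj [313.7, 166.7]
long_spanner [([605.9, -330.6, 3.3], 0.77)]
short_spanner [([462.7, -300.6, -4.6], 0.65)]
```

View pics/w5.png

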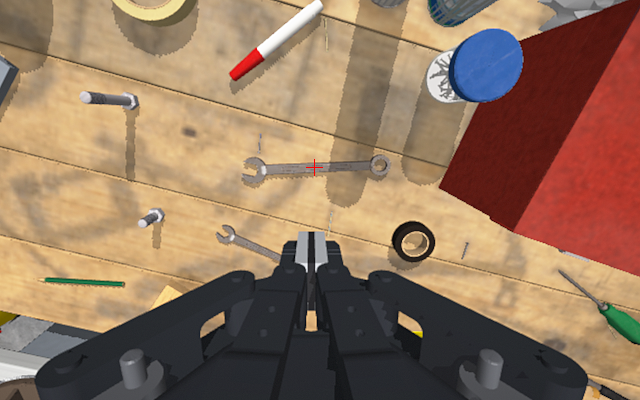

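The marker (314,167) is on the long spanner's shaft, which runs from (255,170) to (380,165). I'll descend 213 mm to 31 mm above it.

>>> move_arm(
  rows=[
    [[0.05,-0.1,-1,0,0,0,1],[0,0,-1,0,0,0,1],[0,0,-1,0,0,0,1],[0,0,-1,0,0,0,1],[0,0,-0.9,0,0,0,1]],
  ],
)

```text
time_s: 17.6
eef_pos: [604.9, -326.3, 123.1]
ee_rot: [0.991, 0.133, -0.0, -0.0]
wrist_force: [0.6, -0.2, 0.7]
grip_width: -0.001
finger_force: 0.0
```

>>> move_arm(
  rows=[
    [[0,0,-0.8,0,0,0,1],[0,0,-0.6,0,0,0,1],[0,0,-0.5,0,0,0,1],[0,0,-0.3,0,0,0,1],[0,0,0,0,0,0,1]],
  ],
)

```text
time_s: 18.23
eef_pos: [604.7, -326.9, 57.6]
ee_rot: [0.991, 0.133, -0.0, -0.0]
wrist_force: [0.2, 1.1, 0.8]
grip_width: -0.001
finger_force: 0.0
```

```bash
python3 -c '
from h import *
wlook("w6",[],[604.5,-326,8])'
```

```text
18.225 [ 604.7 -326.9   57.6] proj [309.2, 225.1]
```

View pics/w6.png

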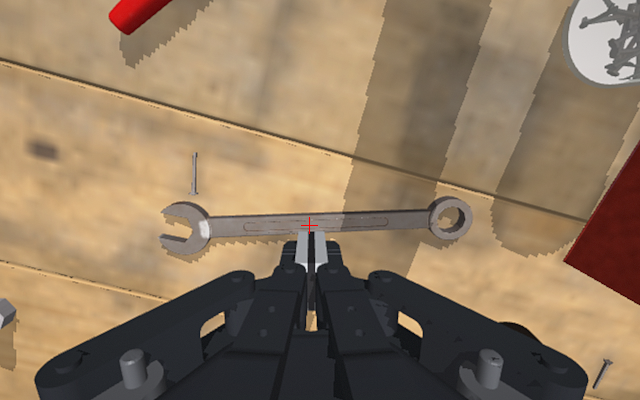

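The tips are over the shaft, whose axis is at about (309,222). I'll nudge 1.5 mm and hold.

>>> move_arm(
  rows=[
    [[0.05,0,0,0,0,0,1],[0,0,0,0,0,0,1],[0,0,0,0,0,0,1],[0,0,0,0,0,0,1],[0,0,0,0,0,0,1]],
  ],
)

```text
time_s: 18.9
eef_pos: [606.4, -327.0, 58.0]
ee_rot: [0.991, 0.133, -0.0, -0.0]
wrist_force: [-0.4, -0.2, -0.8]
grip_width: 0.0
finger_force: 0.0
```

>>> move_arm(
  rows=[
    [[0,0,0,0,0,0,1],[0,0,0,0,0,0,1],[0,0,0,0,0,0,1],[0,0,0,0,0,0,1],[0,0,0,0,0,0,1]],
  ],
)

```text
time_s: 19.52
eef_pos: [606.4, -327.0, 58.0]
ee_rot: [0.991, 0.133, -0.0, -0.0]
wrist_force: [0.8, 0.3, -0.3]
grip_width: 0.001
finger_force: 0.0
```

>>> move_arm(
  rows=[
    [[0,0,0,0,0,0,1],[0,0,0,0,0,0,1],[0,0,0,0,0,0,1],[0,0,0,0,0,0,1],[0,0,0,0,0,0,1]],
  ],
)

```text
time_s: 20.15
eef_pos: [606.4, -327.0, 58.0]
ee_rot: [0.991, 0.133, 0.0, -0.0]
wrist_force: [0.4, 0.2, 0.1]
grip_width: 0.001
finger_force: 0.0
```

>>> move_arm(
  rows=[
    [[0,0,0,0,0,0,1],[0,0,0,0,0,0,1],[0,0,0,0,0,0,1]],
  ],
)

```text
time_s: 20.52
eef_pos: [606.4, -327.0, 58.0]
ee_rot: [0.991, 0.133, 0.0, 0.0]
wrist_force: [-0.0, 0.3, -0.5]
grip_width: -0.004
finger_force: 0.0
```

```bash
python3 -c '
from h import *
s=state();print(s["time_s"],np.round(s["eef_pos"],1));print(job.hand_in())'
```

```text
20.525 [ 606.4 -327.    58. ]
the job is handed in; nothing more can be done
None
```

The arm pointed at the empty hole, the shorter bolt and the longer spanner in that order, about 3 cm above each for about two seconds. It touched nothing, and I handed the job in at 20.5 s with it still over the spanner.

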